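Scrape the craft board clear and put the scraper away

ROBOT

A 7-joint arm with a two-finger parallel gripper is mounted at the origin on the work surface. World frame = base frame: x ahead of the robot, y to its left, z up, the work surface at z = 0. Lengths are in m, angles in rad, forces in N, time in s.
With the tool pointing down it reaches from about 0.4 to 0.75 m from the base axis. Payload 19.5 kg.
Tool frame: the origin (TCP) lies at the very end of the fingers, on their centre line; the grasp point (between the pads) lies grasp_offset behind it (grasp_offset is the distance from the TCP to the grasp point, in m); z points along the fingers, y is the line along which they close (so a half turn about z gives the same grasp; the last joint's range is limited). The gripper opens to 85 mm and grips with 20 to 120 N. Pads are 22 mm wide; open, the fingers measure 114 mm over their backs; the gripper's body (76 mm by 85 mm) begins 54 mm behind the grasp point. The pads swing forward as they close: fully open they stand 13 mm farther back than shut.
Start: joints at [1.076, 0.707, -0.028, 1.485, 0.022, 0.951, -0.075], TCP at [0.252, -0.517, 0.192] pointing down, gripper open.
Joint ranges: [-2.71, 2.71], [-0.32, 2.16], [-1.57, 1.52], [0, 2.45], [-1.46, 4.6], [0, 2.02], [-2.83, 2.83]. Speed limits (rad/s): [1.89, 1.89, 2.57, 2.57, 3.01, 3.01, 3.01].

INTERFACE

Orientations are given as a 3x3 rotation matrix whose columns are the frame's x, y, z axes.
In Python, from workcell import observe, snapshot, camera_model, job_done, grasp_offset gives the robot as it stands.
- The arm moves only by the shell command python3 -m pendant 'ROWS' [FORCE]. ROWS is a JSON object of lists of equal length, an entry for each row: "translation": the shift along the tool's x, y, z in m, a list of three; "dr": the turn, a rotation vector about the tool's x, y, z in rad, a list of three; "claw": the closure, from 0 (fully open) to 1 (shut). A call has 1 to 5 rows; each row is the pose to reach, as a shift and turn from the pose commanded when the call began, along the tool's axes at that moment; what a row does not reach only later rows make up. A row lasts 1/12 s, in which the tool goes at most 41.7 mm and 7.16 degrees, less where a joint would pass 70% of its speed; a pose out of reach is approached as far as the arm can. A call with a gripper value outside its range is refused whole. The fingers move at their own pace and stop on an object; FORCE is the grip in N (left out, the last holds). Time passes only in rows, so rows that repeat a pose let the fingers close. It gives the time, the measured TCP pose, the force, the opening and the grip force at its end, in the units of the state.
- observe(): the state, without advancing time (a new reading comes with each control period).
- snapshot(name): name is "side" or "top"; returns (picture, depth): 420x560x3 uint8, blue, green, red; 420x560 float32, m along the optical axis (not along the pixel's ray), 0 where there is no reading.
- camera_model(name): a dict with "vfov" (degrees; the focal length in pixels is half the picture's height over the tangent of half this angle, whatever the lens; pixels are square), "cx", "cy" (the principal point, pixels), "k1" (the pictures are not rectified: a ray, as slopes to the right and down, at radius r is drawn at 1 + k1 r^2 times it, then the intrinsics apply), "world_to_cam" (4x4, takes a point from world to camera coordinates). Camera axes: x right, y down, z forward; pixel columns grow to the right and rows downward; lengths in m; the calibration is good to about 2 mm. A picture is of the moment at which its call begins. camera_model takes no time and is no camera call.
- job_done(): hands the job in; it is judged then, once.
The state is a dict: "t": time; "joint_positions": joint angles; "joint_velocities": joint speeds; "tau": joint torques, N m; "position": TCP position; "ee_rot": TCP orientation; "force": force on the tool from outside, world axes, zero at the start; "moment": the same for the moment, N m; "gripper_width": finger opening in m; "finger_force": force on a finger pad.
Only numpy, scipy, OpenCV 4.12 (cv2) and the standard library are available. Lean on these libraries where they do the work, as an engineer would, in place of code of your own. Each camera call takes 0.05 s, during which the arm holds its last target. There are 200 camera calls.

TASK

Take the scraper block from its rest and wipe all five loose black offcuts off the grey board into the white catch tray beside it, moving them with the scraper only and never with the gripper. Then set the scraper down on the table on its lower edge and let go, take it again near one end and slide it along the table into the covered holder until it is fully home against the stop, and let go. Leave the jar, the cardboard ring and the cup where they are.

Things in the scene. Friction and masses are not known exactly. Their poses are not given: they have to be found in the camera images.
- station: Fixed grey craft board, a solid slab 236 (x) by 200 (y), top 45 above the table, tray on its +y side (lengths in mm). Origin: centre of its underside, on the table; z up. Both x sides carry a metal rail along y, 8 wide, 12 high; clear width between them 220 (x -110 to 110). The y sides have no rail. At the start the strip y -100 to -52 is empty.
- tray_floor (a point): Centre of the inside floor of the white catch tray fixed to the board's +y side, without a gap; axes as the board's. Inside 224 mm (x) by 120 mm (y: from the board's edge, 60 mm to -y). Floor 4 mm above the table; walls 6 mm thick, their top 40 mm above the table, lower than the board's.
- rest: Fixed plywood rest in which the scraper stands at the start. Origin: centre of its underside; x along the scraper. Base 190 x 56 x 6 mm. At each end a pair of upright cheeks (x 37 to 85 mm, y 15.5 to 24.5 mm, either way), top 74 mm above the table, hides the scraper's ends: only its middle 74 mm can be taken. Lift it straight up.
- scraper_center (a point): Centre (half-way up) of the scraper: a plain wooden block with a black rubber lip below, 170 mm long (x), 26 thick (y), 64 tall (z, up), about 0.24 kg, both ends alike. It starts standing in the rest, its x along the rest's x, underside 6 mm above the table. It stands by itself on its lower edge on a level surface.
- holder: Fixed plywood holder: covered slot, no floor (the scraper slides in along the table). Origin: centre of the slot, on the table; x points into it, z up. Slot 30 mm wide (y), 68 high, from the mouth at x -55 to the stop at x +55. Outside about 76 wide (foot strips 4 high), walls 50, 74 high. Fully home, the scraper's centre is at x -30 and 60 mm of it stick out.
- slot_mouth (a point): Centre of the holder's mouth, on its -x side, 55 mm from the holder's origin and 32 mm above the table; axes as the holder's. The first 15 mm of the slot narrow from about 37 mm to 30 mm wide. The table in front of the mouth is free.
- chip_strip: Loose black plastic offcut lying flat on the board, strip 60 x 18 x 14 high (mm), 20 g. Origin: centre of its underside.
- chip_bar: Loose black plastic offcut lying flat on the board, bar 46 x 22 x 16 high (mm), 20 g. Origin: centre of its underside.
- chip_square: Loose black plastic offcut lying flat on the board, square tile 34 x 34 x 12 high (mm), 20 g. Origin: centre of its underside.
- chip_hex: Loose black plastic offcut lying flat on the board, six-sided tile about 42 across, 15 high (mm), 20 g. Origin: centre of its underside.
- chip_block: Loose black plastic offcut lying flat on the board, block 40 x 28 x 14 high (mm), 20 g. Origin: centre of its underside.
- jar: Closed clear jar with a white cap, 64 mm across, 110 mm high, standing loose on the table. Origin: centre of its underside. Not to be moved.
- tape: Brown cardboard ring (tape core) lying flat, 96 mm across, 24 mm high, loose. Origin: centre of its underside. Not to be moved.
- cup: White plastic cup, 72 mm across, 85 mm high, standing loose on the table. Origin: centre of its underside. Not to be moved.
Not all that is in view belongs to the job. Leave any turquoise look-alike of the chip_strip alone. Leave any red look-alike of the chip_bar alone.

How it is judged:
By the outcome, as a careful person would: the job done as asked, in the order asked, and still so for the second after the job is handed in, with the robot touching nothing.
It also fails if it takes over 61 s, if anything falls off the work surface, if the arm or the gripper's body presses on something with over 40 N, if the wrist force passes 120 N, or if a joint passes its speed limit or range.

## Working session

There is one attempt and no reset: what is moved stays moved. The work goes in short steps, Python scripts to look and compute and a shell command to move; the robot and the scene stay as the last step left them, time stands still between calls to the robot, and variables do not carry over. Pictures are saved under pics/ and viewed, at most 10 in all, crops included, and the job is handed in when it is done.

```bash
mkdir -p pics; ls; cat > h.py <<'E'
import numpy as np, cv2
from workcell import observe, snapshot, camera_model, job_done, grasp_offset
def K(name):
    c=camera_model(name); f=210/np.tan(np.radians(c['vfov'])/2)
    return c,f
def world(name,depth):
    c,f=K(name); v,u=np.mgrid[0:420,0:560].astype(float)
    xd=(u-c['cx'])/f; yd=(v-c['cy'])/f
    x,y=xd.copy(),yd.copy()
    for _ in range(15):
        s=1+c['k1']*(x*x+y*y); x=xd/s; y=yd/s
    P=np.stack([x*depth,y*depth,depth,np.ones_like(depth)],-1)
    W=P@np.linalg.inv(np.array(c['world_to_cam'])).T
    W=W[...,:3]; W[depth==0]=np.nan
    return W
E
python3 - <<'E'
from h import *
o=observe(); print(o, grasp_offset if not callable(grasp_offset) else grasp_offset())
ims=[]
for n in('top','side'):
    im,d=snapshot(n); np.save(f'pics/{n}0.npy',d); cv2.imwrite(f'pics/{n}0.png',im)
    c,f=K(n); print(n,f,c)
    W=world(n,d); np.save(f'pics/W{n}0.npy',W)
E
```

```text
pics
{'t': 0.0, 'joint_positions': array([ 1.07629877,  0.70713856, -0.02762064,  1.48497907,  0.02199617,
        0.95088557, -0.07548792]), 'joint_velocities': array([ 1.09615400e-04, -2.76978227e-04,  3.56749845e-04, -1.53345688e-03,
       -1.83870798e-03,  1.56862054e-03,  5.20633192e-05]), 'tau': array([ 2.75811501e-03, -8.83204722e+01,  1.23587474e+00, -2.36158544e+01,
        1.71072548e-02,  6.68842738e-03,  3.60215870e-05]), 'position': array([ 0.25142296, -0.51678626,  0.19141172]), 'ee_rot': array([[ 8.99221319e-01,  4.37493724e-01, -5.11301350e-04],
       [ 4.37494022e-01, -8.99220782e-01,  9.83282362e-04],
       [-2.95929375e-05, -1.10787975e-03, -9.99999386e-01]]), 'force': array([ 0.43299289, -0.68074665, -0.27801861]), 'moment': array([-0.00613266, -0.04820363, -0.00716492]), 'finger_force': 0.0, 'gripper_width': 0.08515119130738796} 0.0187
top 456.23963188416644 {'vfov': 49.43175879836029, 'cx': 278.3384542867966, 'cy': 211.95624179220692, 'k1': -0.05991419520927048, 'world_to_cam': array([[ 0.01438144, -0.99960269,  0.02424123, -0.05811916],
       [-0.98422314, -0.01842758, -0.17596944,  0.6338931 ],
       [ 0.17634623, -0.02132809, -0.98409711,  1.16121849],
       [ 0.        ,  0.        ,  0.        ,  1.        ]])}
side 447.5684193314918 {'vfov': 50.27212767341582, 'cx': 278.4236752009494, 'cy': 211.76223150065135, 'k1': -0.013964477802386292, 'world_to_cam': array([[-0.87500067, -0.48356355,  0.02324062,  0.54638842],
       [-0.27583397,  0.4585154 , -0.84479539,  0.25410408],
       [ 0.39785608, -0.74560708, -0.53458454,  0.86248375],
       [ 0.        ,  0.        ,  0.        ,  1.        ]])}
```

View pics/top0.png

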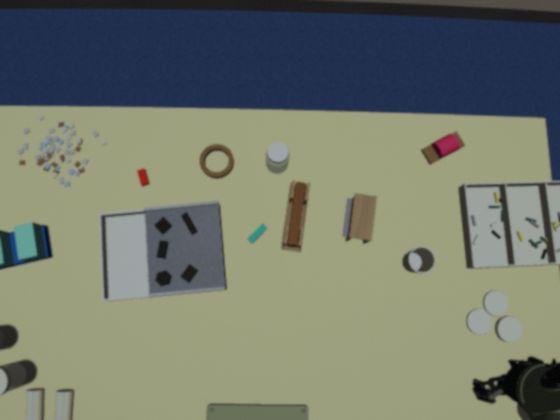

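View pics/side0.png

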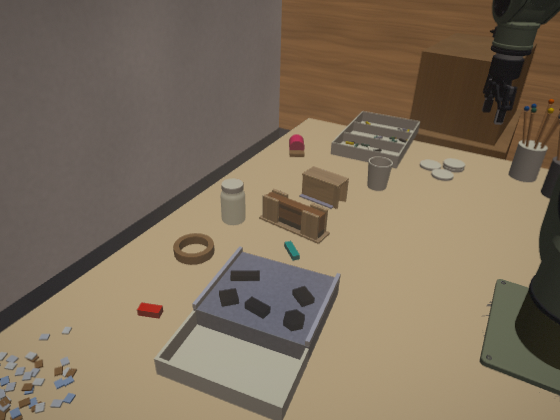

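```bash
python3 - <<'E'
from h import *
im=cv2.imread('pics/top0.png'); W=np.load('pics/Wtop0.npy')
a=cv2.resize(im[165:275,270:390],None,fx=4,fy=4,interpolation=cv2.INTER_CUBIC)
s=cv2.imread('pics/side0.png'); b=cv2.resize(s[155:245,255:355],None,fx=3.1,fy=3.1,interpolation=cv2.INTER_CUBIC)
o=np.zeros((600,800,3),np.uint8); o[:440,:480]=a; o[:279,485:795]=b[:,:310]
cc=cv2.resize(im[198:302,98:230],None,fx=2.3,fy=2.3); o[285:285+cc.shape[0],485:485+cc.shape[1]]=cc
o=cv2.convertScaleAbs(o,alpha=1.6); cv2.imwrite('pics/crop1.png',o)
def rect(mask,lbl):
    P=W[mask&np.isfinite(W[...,2])]
    r=cv2.minAreaRect(P[:,:2].astype(np.float32)*1000); print(lbl,len(P),np.round(r[0],1),np.round(r[1],1),round(r[2],1),'z',np.round(np.percentile(P[:,2],[5,50,95])*1000,1))
z=W[...,2]; v,u=np.mgrid[0:420,0:560]
def box(u0,u1,v0,v1): return (u>=u0)&(u<u1)&(v>=v0)&(v<v1)
rect(box(270,320,170,260)&(z>.055)&(z<.1),'scraper+cheeks')
rect(box(270,320,170,260)&(z>.003)&(z<.015),'rest base')
rect(box(335,385,185,250)&(z>.06),'holder top'); rect(box(335,385,185,250)&(z>.002)&(z<.02),'holder low')
g=im.max(-1)
rect(box(140,228,200,300)&(z>.035)&(z<.052),'board'); rect(box(140,228,195,300)&(z>.05),'rails?')
rect(box(98,150,205,305)&(z>.02)&(z<.044),'traywall');rect(box(98,150,205,305)&(z<.012)&(z>.002),'trayfloor')
n,l,st,ce=cv2.connectedComponentsWithStats((box(150,218,208,292)&(g<45)).astype(np.uint8))
for i in range(1,n):
    if st[i,4]>25: rect(l==i,f'chip{np.round(ce[i])}')
rect(box(260,295,135,175)&(z>.05),'jar');rect(box(195,240,140,185)&(z>.012),'tape');rect(box(400,440,240,280)&(z>.03),'cup')
print(W[150,330],W[300,300])
E
```

```text
scraper+cheeks 912 [633.  -95.7] [ 49.1 170.8] 82.8 z [66.6 72.1 77.7]
rest base 1236 [640.2 -95.2] [252.7 139.2] 1.0 z [ 3.1  4.8 10.2]
holder top 1028 [ 624.4 -271.7] [ 62.  122.8] 81.8 z [71.7 75.6 79.5]
holder low 1058 [ 635.8 -277.3] [184.4 141.5] 0.1 z [2.2 3.8 9. ]
board 5435 [533.6 212.4] [238.6 225.4] 6.1 z [41.9 46.  49.8]
rails? 1594 [535.8 200.3] [238.5 199.7] 6.6 z [50.5 58.5 63.5]
traywall 671 [516.8 358.6] [239.  138.3] 5.7 z [22.5 38.9 43.3]
trayfloor 3193 [520.4 375. ] [278.8 140.3] 4.5 z [2.4 5.  9. ]
chip[189. 223.] 107 [600.4 188.9] [56.3 13.8] 31.3 z [56.7 60.5 64. ]
chip[163. 225.] 129 [593.4 258.2] [29.8 28.1] 47.7 z [53.3 58.1 62.1]
chip[162. 249.] 118 [529.9 255.6] [19.2 41.1] 82.1 z [57.5 62.1 65.7]
chip[189. 273.] 128 [468.5 182.6] [24.2 34.9] 54.6 z [56.6 60.  63. ]
chip[163. 278.] 143 [454.7 247.8] [30.9 33.4] 1.0 z [56.4 60.7 64.7]
jar 509 [782.7 -42.4] [58.3 58.7] 53.4 z [ 59.6 109.7 114.2]
tape 505 [783.6 127.4] [96.  94.4] 48.7 z [17.  24.4 28.4]
cup 462 [ 511.7 -420.3] [70.7 71.2] 13.5 z [35.3 69.6 88.6]
[ 8.29109721e-01 -1.95109703e-01 -3.03938296e-04] [ 0.40355368 -0.11062866  0.00695251]
```

View pics/crop1.png

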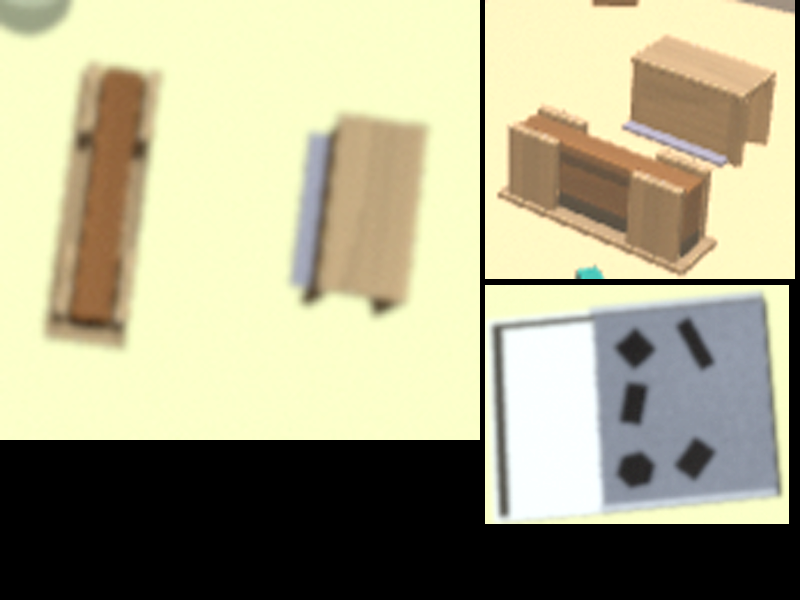

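```bash
cat >> h.py <<'E'
def plane(name,uv,z):
    "pixels (N,2) -> world xy on plane z"
    c,f=K(name); Km=np.array([[f,0,c['cx']],[0,f,c['cy']],[0,0,1.]])
    T=np.linalg.inv(np.array(c['world_to_cam']))
    d=(np.asarray(uv,float)-[c['cx'],c['cy']])/f; p=d.copy()
    for _ in range(15): p=d/(1+c['k1']*(p**2).sum(1,keepdims=True))
    r=np.c_[p,np.ones(len(p))]@T[:3,:3].T; o=T[:3,3]
    return (o+r*((z-o[2])/r[:,2:]))[:,:2]
E
python3 - <<'E'
from h import *
im=cv2.imread('pics/top0.png'); W=np.load('pics/Wtop0.npy'); z=W[...,2]; v,u=np.mgrid[0:420,0:560]
print('cam',np.linalg.inv(camera_model('top')['world_to_cam'])[:3,3],np.linalg.inv(camera_model('side')['world_to_cam'])[:3,3])
hsv=cv2.cvtColor(im,cv2.COLOR_BGR2HSV)
for p in [(296,215),(303,185),(292,245),(365,215),(348,218),(356,235),(200,260),(120,260),(147,225)]: print(p,im[p[1],p[0]],hsv[p[1],p[0]])
def box(u0,u1,v0,v1): return (u>=u0)&(u<u1)&(v>=v0)&(v<v1)
def rect(m,zz,l):
    m=cv2.morphologyEx(m.astype(np.uint8),cv2.MORPH_OPEN,np.ones((3,3)))>0
    n,lab,st,ce=cv2.connectedComponentsWithStats(m.astype(np.uint8)); i=1+st[1:,4].argmax(); m=lab==i
    P=plane('top',np.c_[u[m],v[m]],zz)*1000
    r=cv2.minAreaRect(P.astype(np.float32)); print(l,m.sum(),np.round(r[0],1),np.round(r[1],1),round(r[2],1),'mean',P.mean(0).round(1))
rect(box(270,320,170,260)&(hsv[...,1]>150)&(hsv[...,2]>70),.07,'scraper')
rect(box(340,385,185,250)&(hsv[...,1]<140)&(hsv[...,1]>50)&(hsv[...,2]>130)&(z>.055),.074,'holder')
# board edge lines: transitions per row / col
g=im.astype(int)
def line(pts,zz,l):
    P=plane('top',pts,zz)*1000
    vx,vy,x0,y0=cv2.fitLine(P.astype(np.float32),cv2.DIST_HUBER,0,.01,.01).ravel()
    d=abs((P[:,0]-x0)*vy-(P[:,1]-y0)*vx); print(l,'ang',np.degrees(np.arctan2(vy,vx)).round(2),'pt',x0.round(1),y0.round(1),'res',np.median(d).round(2),len(P))
b=cv2.GaussianBlur(g[...,2].astype(np.float32),(3,3),0)   # red channel
rows=range(220,285)
dx=np.gradient(b,axis=1); dy=np.gradient(b,axis=0)
line([(135+np.argmin(dx[r,135:155]),r) for r in rows],.045,'tray/board edge')
line([(212+np.argmax(dx[r,212:235]),r) for r in rows],.045,'board -y edge')
cols=range(155,215)
line([(c,195+np.argmin(dy[195:215,c])) for c in cols],.057,'rail +x')
line([(c,285+np.argmax(dy[285:305,c])) for c in cols],.057,'rail -x')
E
```

```text
cam [ 0.41995158 -0.02164838  1.25570646] [0.20503636 0.79077688 0.66303803]
(296, 215) [38 64 93] [ 14 151  93]
(303, 185) [39 64 91] [ 14 146  91]
(292, 245) [20 34 51] [ 14 155  51]
(365, 215) [ 79 103 118] [ 18  84 118]
(348, 218) [109 100  98] [115  26 109]
(356, 235) [ 78 102 117] [ 18  85 117]
(200, 260) [100  92  87] [108  33 100]
(120, 260) [164 163 158] [ 95   9 164]
(147, 225) [105  96  92] [111  32 105]Traceback (most recent call last):
  File "<stdin>", line 12, in <module>
  File "<stdin>", line 9, in rect
ValueError: attempt to get argmax of an empty sequence
```

```bash
python3 - <<'E'
from h import *
im=cv2.imread('pics/top0.png'); W=np.load('pics/Wtop0.npy'); z=W[...,2]; v,u=np.mgrid[0:420,0:560]
hsv=cv2.cvtColor(im,cv2.COLOR_BGR2HSV)
def box(u0,u1,v0,v1): return (u>=u0)&(u<u1)&(v>=v0)&(v<v1)
def rect(m,zz,l):
    m=cv2.morphologyEx(m.astype(np.uint8),cv2.MORPH_OPEN,np.ones((3,3)))>0
    n,lab,st,ce=cv2.connectedComponentsWithStats(m.astype(np.uint8)); i=1+st[1:,4].argmax(); m=lab==i
    P=plane('top',np.c_[u[m],v[m]],zz)*1000
    r=cv2.minAreaRect(P.astype(np.float32)); print(l,m.sum(),np.round(r[0],1),np.round(r[1],1),round(r[2],1),'mean',P.mean(0).round(1))
rect(box(270,320,170,260)&(hsv[...,1]>118)&(hsv[...,2]>60)&(hsv[...,2]<112),.07,'scraper')
rect(box(340,385,185,250)&(hsv[...,1]<110)&(hsv[...,1]>60)&(hsv[...,2]>105)&(z>.055),.074,'holder')
g=im.astype(int)
def line(pts,zz,l):
    P=plane('top',pts,zz)*1000
    vx,vy,x0,y0=cv2.fitLine(P.astype(np.float32),cv2.DIST_HUBER,0,.01,.01).ravel()
    d=abs((P[:,0]-x0)*vy-(P[:,1]-y0)*vx); print(l,'ang',np.degrees(np.arctan2(vy,vx)).round(2),'pt',x0.round(1),y0.round(1),'res',np.median(d).round(2),len(P))
b=cv2.GaussianBlur(g[...,2].astype(np.float32),(3,3),0)
rows=range(220,285)
dx=np.gradient(b,axis=1); dy=np.gradient(b,axis=0)
line([(135+np.argmin(dx[r,135:155]),r) for r in rows],.045,'tray/board edge')
line([(212+np.argmax(dx[r,212:235]),r) for r in rows],.045,'board -y edge')
cols=range(155,215)
line([(c,195+np.argmin(dy[195:215,c])) for c in cols],.057,'rail +x')
line([(c,285+np.argmax(dy[285:305,c])) for c in cols],.057,'rail -x')
line([(c,185+np.argmin(dy[185:205,c])) for c in range(357,376)],.074,'holder far')
line([(c,228+np.argmax(abs(dy[228:250,c]))) for c in range(354,370)],.074,'holder mouth')
line([(366+np.argmax(dx[r,366:386]),r) for r in range(200,236)],.074,'holder right')
E
```

```text
scraper 613 [629.3 -94.7] [ 28.1 166.8] 82.8 mean [628.8 -94.8]
holder 981 [ 624.7 -272.3] [ 59.2 121.6] 82.1 mean [ 624.3 -272. ]
tray/board edge ang 6.54 pt 522.4 299.5 res 0.65 65
board -y edge ang 6.56 pt 526.7 95.8 res 0.64 65
rail +x ang -82.86 pt 646.9 204.2 res 0.69 60
rail -x ang -89.85 pt 422.1 185.3 res 3.82 60
holder far ang 83.01 pt 684.5 -279.3 res 0.69 19
holder mouth ang 70.56 pt 561.1 -263.4 res 1.61 16
holder right ang -7.72 pt 612.3 -299.5 res 0.67 36
```

```bash
cat >> h.py <<'E'
def rel(x,y,z,deg):
    "rows shift/turn in tool axes (mm, rad) to get tool at x,y,z (mm) pointing down with tool x at deg"
    from scipy.spatial.transform import Rotation as R
    o=observe(); E=np.array(o['ee_rot']); a=np.radians(deg)
    T=np.array([[np.cos(a),np.sin(a),0],[np.sin(a),-np.cos(a),0],[0,0,-1.]])
    print('t %.2f'%o['t'],'pos',(o['position']*1000).round(1),'deg',np.degrees(np.arctan2(E[1,0],E[0,0])).round(2),'w',round(o['gripper_width']*1000,1),'F',o['force'].round(1))
    print('shift',(E.T@(np.array([x,y,z])-o['position']*1000)).round(1),'turn',R.from_matrix(E.T@T).as_rotvec().round(3))
E
python3 - <<'E'
from h import *
rel(629,-95,150,-7.2)
im=cv2.imread('pics/top0.png'); hsv=cv2.cvtColor(im,cv2.COLOR_BGR2HSV)
b=cv2.GaussianBlur(hsv[...,1].astype(np.float32),(3,3),0)
for a,bb in((195,216),(282,306)):
    print([int(x) for x in hsv[a:bb,190,1]],[int(x) for x in im[a:bb,190,2]])
dy=np.gradient(b,axis=0)
for l,s,sg in(('+x',(195,216),-1),('-x',(282,306),1)):
    P=plane('top',[(c,s[0]+np.argmax(sg*dy[s[0]:s[1],c])) for c in range(155,215)],.057)*1000
    bx=P@[.9935,.114]; print(l,'outer bx',np.median(bx).round(1),bx.std().round(1))
E
```

```text
t 0.10 pos [ 251.4 -516.9  191.5] deg 25.94 w 85.6 F [-0.5 -0.  -0.9]
shift [ 524.1 -214.1   41.7] turn [-0.001  0.     0.578]
[54, 54, 53, 55, 54, 54, 51, 43, 17, 9, 18, 19, 27, 33, 33, 33, 32, 36, 32, 32, 33] [157, 158, 158, 158, 157, 157, 156, 151, 142, 130, 117, 99, 86, 86, 88, 89, 90, 90, 92, 90, 86]
[33, 29, 33, 32, 34, 34, 33, 28, 21, 20, 12, 28, 49, 53, 54, 54, 53, 56, 54, 53, 54, 54, 55, 54] [74, 86, 89, 92, 91, 91, 94, 105, 121, 127, 126, 133, 147, 155, 157, 157, 157, 157, 158, 157, 157, 157, 157, 157]
+x outer bx 673.7 0.8
-x outer bx 434.5 0.7
```

```bash

python3 -m pendant '{"translation":[[35,-14,0],[70,-28,0],[105,-43,0],[140,-57,0],[175,-71,0]],"dr":[[0,0,0],[0,0,0],[0,0,0],[0,0,0],[0,0,0]],"claw":[0,0,0,0,0]}' 40 | head -c 300; echo NOTE units
```

```text
t: 0.52
position: [0.3919, -0.3606, 0.1918]
ee_rot: [[0.899, 0.437, -0.0], [0.437, -0.899, 0.0], [-0.0, -0.0, -1.0]]
force: [1.1, -0.3, 0.1]
gripper_width: 0.0857
finger_force: 0.0
NOTE units
```

That call was typed in mm instead of m. The row limit clipped it and it went in the intended direction. From here I'll use metres.

```bash

python3 -m pendant '{"translation":[[0.035,-0.014,0],[0.070,-0.028,0],[0.105,-0.043,0],[0.140,-0.057,0],[0.165,-0.068,0]],"dr":[[0,0,0],[0,0,0],[0,0,0],[0,0,0],[0,0,0]],"claw":[0,0,0,0,0]}' 40 | head -2
python3 -m pendant '{"translation":[[0.035,-0.014,0],[0.070,-0.028,0],[0.105,-0.043,0],[0.140,-0.057,0],[0.160,-0.066,0]],"dr":[[0,0,0.116],[0,0,0.232],[0,0,0.348],[0,0,0.464],[0,0,0.578]],"claw":[0,0,0,0,0]}' | head -2
python3 -m pendant '{"translation":[[0,0,0]],"dr":[[0,0,0]],"claw":[0]}' | head -2
python3 -c "
from h import *
rel(629,-95,36,-7.2)"
```

```text
t: 0.93
position: [0.5116, -0.2258, 0.1916]
t: 1.35
position: [0.6266, -0.0953, 0.1913]
t: 1.43
position: [0.6268, -0.0941, 0.1907]
t 1.43 pos [626.8 -94.1 190.7] deg -7.29 w 85.2 F [-0.4  0.4  0.1]
shift [  2.4   0.9 154.7] turn [-0.002  0.001 -0.002]
```

```bash

python3 -m pendant '{"translation":[[0.002,0.001,0.035],[0.002,0.001,0.070],[0.002,0.001,0.105],[0.002,0.001,0.135],[0.002,0.001,0.155]],"dr":[[0,0,0],[0,0,0],[0,0,0],[0,0,0],[0,0,0]],"claw":[0,0,0,0,0]}' 50 | head -4
python3 -m pendant '{"translation":[[0,0,0],[0,0,0],[0,0,0],[0,0,0],[0,0,0]],"dr":[[0,0,0],[0,0,0],[0,0,0],[0,0,0],[0,0,0]],"claw":[0.3,1,1,1,1]}' 50
python3 -m pendant '{"translation":[[0,0,0],[0,0,0],[0,0,0],[0,0,0],[0,0,0]],"dr":[[0,0,0],[0,0,0],[0,0,0],[0,0,0],[0,0,0]],"claw":[1,1,1,1,1]}' 50
```

```text
t: 1.85
position: [0.625, -0.1009, 0.0337]
ee_rot: [[0.992, -0.125, -0.003], [-0.125, -0.992, 0.001], [-0.003, -0.0, -1.0]]
force: [1.0, 0.4, 0.3]
t: 2.27
position: [0.6272, -0.101, 0.0383]
ee_rot: [[0.992, -0.125, 0.002], [-0.125, -0.992, -0.0], [0.002, -0.0, -1.0]]
force: [-0.6, -0.9, -0.4]
gripper_width: 0.0256
finger_force: 0.0
t: 2.68
position: [0.6265, -0.1009, 0.0369]
ee_rot: [[0.992, -0.125, -0.0], [-0.125, -0.992, 0.0], [-0.0, -0.0, -1.0]]
force: [-0.5, 1.4, 0.2]
gripper_width: -0.0003
finger_force: 0.0
```

```bash
python3 - <<'E'
from h import *
o=np.zeros((600,800,3),np.uint8)
a,d=snapshot('top'); b,d2=snapshot('side')
np.save('pics/t1.npy',d)
o[:440,:400]=cv2.resize(a[140:250,250:350],None,fx=4,fy=4); o[:480,400:]=cv2.resize(b[120:280,200:334],(400,480))
cv2.imwrite('pics/c2.png',cv2.convertScaleAbs(o,alpha=1.5)); rel(629,-95,36,-7.2); print(observe()['joint_positions'])
E
```

```text
t 2.78 pos [ 626.5 -100.9   36.9] deg -7.17 w -0.1 F [-0.3 -0.6 -0.6]
shift [ 1.7 -6.1  0.9] turn [-0.  0.  0.]
[ 0.02575433  1.00361843  0.1870449   1.40275573 -0.23057162  0.75668535
 -1.3998602 ]
```

View pics/c2.png

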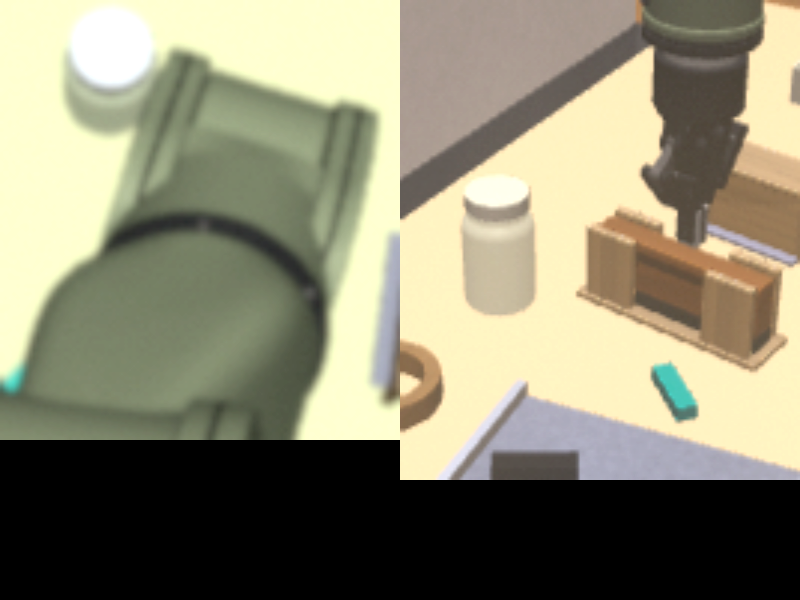

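The picture shows the closed fingers standing on the far (−y) side of the scraper, at about (690,240) in the crop. I'll check whether the two cameras agree with the reported TCP.

```bash
python3 - <<'E'
from h import *
def proj(n,p):
    c,f=K(n); q=(np.array(c['world_to_cam'])@np.r_[p,1])[:3]; s=q[:2]/q[2]; s=s*(1+c['k1']*(s@s)); return (s*f+[c['cx'],c['cy']]).round(1)
o=observe(); E=o['ee_rot']
for k in(0,.03,.06,.1,.2): print('tool axis back',k,'side px',proj('side',o['position']-E[:,2]*k))
print('scraper top centre side',proj('side',[.629,-.095,.07]),'top',proj('top',[.629,-.095,.07]))
print('jar cap side',proj('side',[.783,-.042,.11]))
W=np.load('pics/Wside0.npy'); z=W[...,2]; im=cv2.imread('pics/side0.png'); hsv=cv2.cvtColor(im,cv2.COLOR_BGR2HSV)
v,u=np.mgrid[0:420,0:560]
m=(u>255)&(u<335)&(v>180)&(v<245)&(z>.062)&(z<.08)&(hsv[...,1]>118)
P=W[m]; r=cv2.minAreaRect((P[:,:2]*1000).astype(np.float32)); print('side scraper',m.sum(),r, P.mean(0))
b,d=snapshot('side'); W2=world('side',d)
for p in [(296,195),(297,190),(300,175),(297,198)]: print(p,W2[p[1],p[0]].round(3),b[p[1],p[0]])
print(cv2.absdiff(b,im)[180:210,285:310].max(-1).sum())
E
```

```text
tool axis back 0 side px [296.8 213.2]
tool axis back 0.03 side px [297.3 203.4]
tool axis back 0.06 side px [297.8 193.3]
tool axis back 0.1 side px [298.6 179.4]
tool axis back 0.2 side px [300.6 142.1]
scraper top centre side [295.4 203.1] top [296.3 213.6]
jar cap side [233.2 182.9]
side scraper 328 ((629.5130004882812, -92.19526672363281), (31.580917358398438, 167.91419982910156), 84.30294036865234) [ 0.62697146 -0.09114541  0.06974724]
(296, 195) [ 0.624 -0.086  0.1  ] [42 51 58]
(297, 190) [ 0.623 -0.088  0.113] [42 50 56]
(300, 175) [ 0.614 -0.082  0.161] [39 48 55]
(297, 198) [ 0.622 -0.088  0.091] [44 52 59]
33420
```

```bash
python3 - <<'E'
from h import *
def proj(n,p):
    c,f=K(n); q=(np.array(c['world_to_cam'])@np.r_[p,1])[:3]; s=q[:2]/q[2]; s=s*(1+c['k1']*(s@s)); return (s*f+[c['cx'],c['cy']]).round(1)
print('start tcp side',proj('side',[.2514,-.5168,.1915]))
im=cv2.imread('pics/side0.png'); b,d=snapshot('side'); W=world('side',d)
for r in range(150,212,4): print(r,[ (b[r,c].max(), W[r,c].round(3).tolist()) for c in (297,)])
o=np.zeros((600,800,3),np.uint8)
o[:600,:400]=cv2.resize(b[140:230,265:325],(400,600)); o[:600,400:]=cv2.resize(im[50:140,475:535],(400,600))
cv2.imwrite('pics/c3.png',cv2.convertScaleAbs(o,alpha=2))
E
```

```text
start tcp side [486.4 135.1]
150 [(np.uint8(53), [0.617, -0.063, 0.233])]
154 [(np.uint8(53), [0.616, -0.063, 0.223])]
158 [(np.uint8(55), [0.618, -0.067, 0.211])]
162 [(np.uint8(54), [0.618, -0.07, 0.2])]
166 [(np.uint8(55), [0.62, -0.074, 0.187])]
170 [(np.uint8(55), [0.618, -0.072, 0.178])]
174 [(np.uint8(54), [0.619, -0.075, 0.165])]
178 [(np.uint8(58), [0.624, -0.087, 0.148])]
182 [(np.uint8(57), [0.623, -0.086, 0.137])]
186 [(np.uint8(57), [0.618, -0.076, 0.132])]
190 [(np.uint8(56), [0.623, -0.087, 0.115])]
194 [(np.uint8(58), [0.622, -0.087, 0.103])]
198 [(np.uint8(57), [0.621, -0.087, 0.092])]
202 [(np.uint8(103), [0.629, -0.103, 0.069])]
206 [(np.uint8(124), [0.619, -0.084, 0.07])]
210 [(np.uint8(81), [0.616, -0.08, 0.062])]
```

View pics/c3.png

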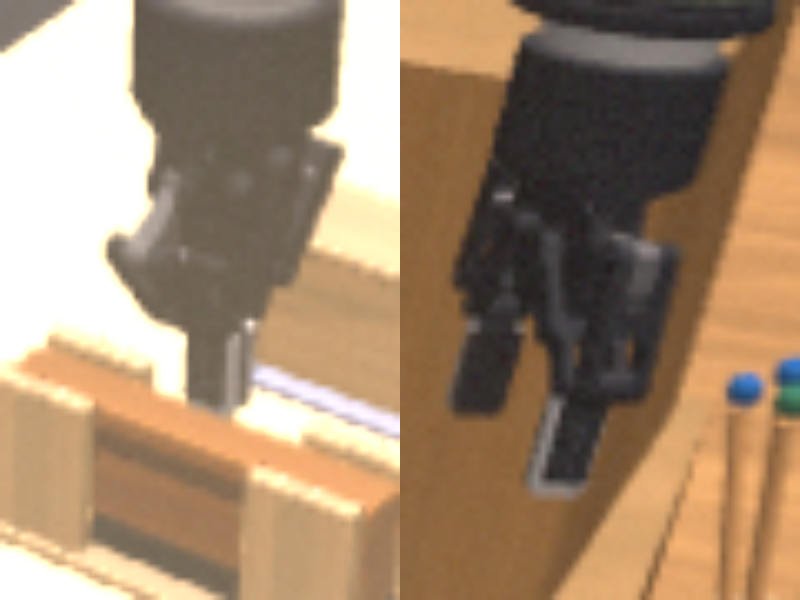

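The fingertips end about 46 mm above where the reported TCP is. They are near z 0.083 while the state says 0.037, and the start picture shows the same offset. The lateral position agrees. I'll allow for the 46 mm: open, correct sideways, then go down in stages.

```bash

python3 -m pendant '{"translation":[[0,0,-0.01],[0,-0.006,-0.01],[0.002,-0.006,-0.01],[0.002,-0.006,-0.01],[0.002,-0.006,-0.01]],"dr":[[0,0,0],[0,0,0],[0,0,0],[0,0,0],[0,0,0]],"claw":[0,0,0,0,0]}' 50 | grep -v rot
python3 -m pendant '{"translation":[[0,0,0],[0,0,0.010],[0,0,0.020],[0,0,0.030],[0,0,0.030]],"dr":[[0,0,0],[0,0,0],[0,0,0],[0,0,0],[0,0,0]],"claw":[0,0,0,0,0]}' | grep -v rot
```

```text
t: 3.3
position: [0.6293, -0.095, 0.0468]
force: [-0.7, -0.2, -0.2]
gripper_width: 0.0603
finger_force: 0.0
t: 3.72
position: [0.6279, -0.0949, 0.0141]
force: [-0.1, -0.0, 0.5]
gripper_width: 0.0855
finger_force: 0.0
```

```bash

python3 -m pendant '{"translation":[[0,0,0.008],[0,0,0.016],[0,0,0.024],[0,0,0.024]],"dr":[[0,0,0],[0,0,0],[0,0,0],[0,0,0]],"claw":[0,0,0,0]}' | grep -v rot
python3 -m pendant '{"translation":[[0,0,0],[0,0,0],[0,0,0],[0,0,0],[0,0,0]],"dr":[[0,0,0],[0,0,0],[0,0,0],[0,0,0],[0,0,0]],"claw":[1,1,1,1,1]}' 60| grep -v rot
python3 -m pendant '{"translation":[[0,0,0],[0,0,0]],"dr":[[0,0,0],[0,0,0]],"claw":[1,1]}' 60| grep -v rot
```

```text
t: 4.05
position: [0.6285, -0.095, -0.0089]
force: [-0.6, -0.3, -0.0]
gripper_width: 0.0856
finger_force: 0.0
t: 4.47
position: [0.6294, -0.0951, -0.0068]
force: [-1.3, -3.8, 6.8]
gripper_width: 0.026
finger_force: 20.6
t: 4.63
position: [0.6295, -0.0952, -0.0067]
force: [-1.1, 1.0, 6.2]
gripper_width: 0.0253
finger_force: 59.8
```

```bash

python3 -m pendant '{"translation":[[0,0,-0.02],[0,0,-0.045],[0,0,-0.075],[0,0,-0.105],[0,0,-0.110]],"dr":[[0,0,0],[0,0,0],[0,0,0],[0,0,0],[0,0,0]],"claw":[1,1,1,1,1]}' | grep -v rot
cat >> h.py <<'E'
def brd(bx,by): return np.array([535.2,199.3])+bx*np.array([.9935,.114])+by*np.array([-.114,.9935])
E
python3 -c "
from h import *
p=brd(-16,-77); print(p); rel(*p,110,6.55)
a,d=snapshot('side'); W=world('side',d); h=cv2.cvtColor(a,cv2.COLOR_BGR2HSV)
o=np.zeros((600,800,3),np.uint8);o[:,:]=cv2.resize(a[90:270,190:430],(800,600)); cv2.imwrite('pics/c4.png',cv2.convertScaleAbs(o,alpha=1.5))
"
```

```text
t: 5.05
position: [0.631, -0.0956, 0.1075]
force: [1.4, -1.1, -0.7]
gripper_width: 0.0252
finger_force: 59.9
[528.082  120.9765]
t 5.05 pos [631.  -95.6 107.5] deg -7.18 w 25.2 F [ 1.4 -1.1 -0.7]
shift [-129.1 -202.1   -3.3] turn [ 0.001 -0.006 -0.24 ]
```

View pics/c4.png

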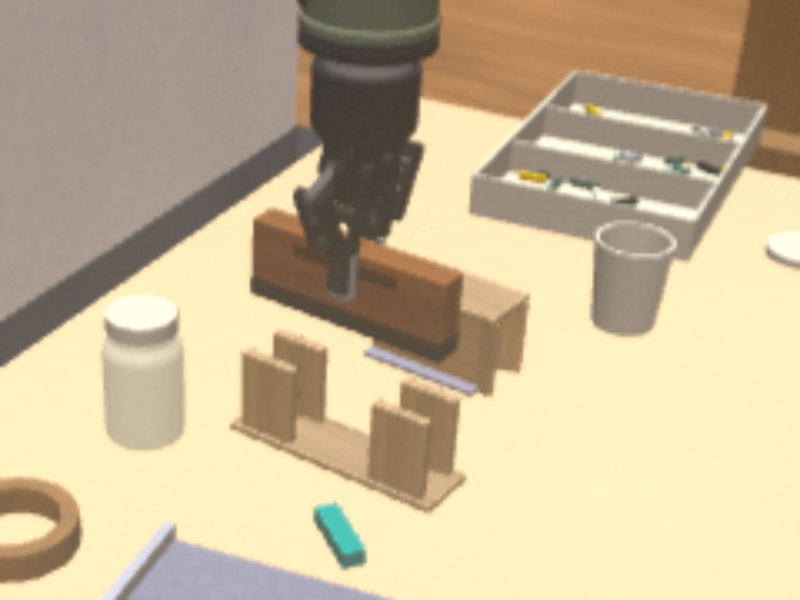

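The scraper is held level at its centre and clear of the rest. Next I carry it to the empty strip of the board.

```bash

python3 -m pendant '{"translation":[[-0.016,-0.025,0],[-0.032,-0.050,0],[-0.048,-0.075,0],[-0.064,-0.100,0],[-0.081,-0.126,0]],"dr":[[0,0,0],[0,0,0],[0,0,0],[0,0,0],[0,0,0]],"claw":[1,1,1,1,1]}' | grep pos
python3 -m pendant '{"translation":[[-0.016,-0.025,0],[-0.032,-0.050,0],[-0.048,-0.076,0],[-0.048,-0.076,0],[-0.048,-0.076,0]],"dr":[[0,0,-0.08],[0,0,-0.16],[0,0,-0.24],[0,0,-0.24],[0,0,-0.24]],"claw":[1,1,1,1,1]}' | grep pos
python3 -c "
from h import *
p=brd(-16,-77); rel(*p,35,6.55)
a,d=snapshot('side'); b,d=snapshot('top')
o=np.zeros((600,800,3),np.uint8);o[:,:450]=cv2.resize(a[210:410,150:350],(450,600))[:, :]; o[:420,450:]=cv2.resize(b[180:320,90:240],(350,420)); cv2.imwrite('pics/c5.png',cv2.convertScaleAbs(o,alpha=1.5))
"
```

```text
position: [0.5633, 0.0409, 0.1017]
position: [0.5255, 0.1227, 0.102]
t 5.93 pos [525.5 122.7 102. ] deg 6.72 w 25.2 F [ 0.  -1.5 -2.3]
shift [ 2.4  2.  67. ] turn [-0.     0.002  0.003]
```

View pics/c5.png

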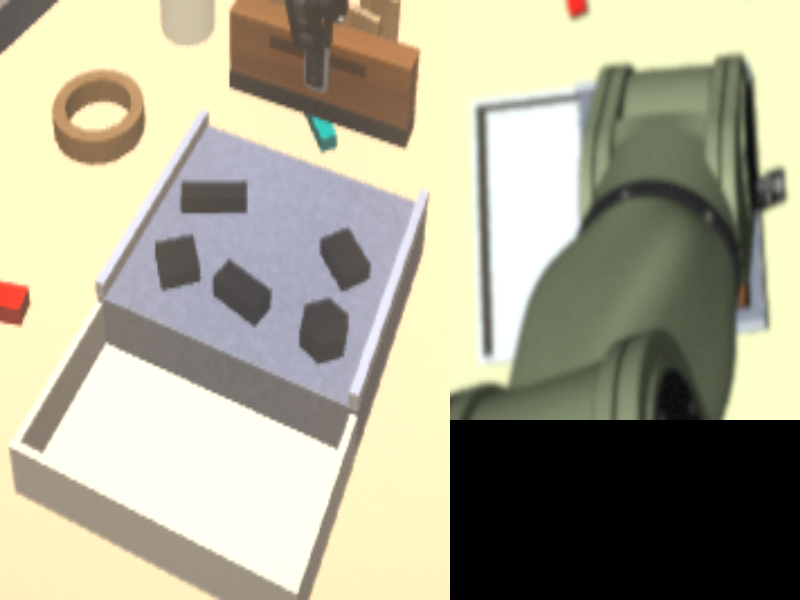

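```bash

python3 -m pendant '{"translation":[[0.002,0.002,0.020],[0.002,0.002,0.040],[0.002,0.002,0.055],[0.002,0.002,0.062],[0.002,0.002,0.062]],"dr":[[0,0,0],[0,0,0],[0,0,0],[0,0,0],[0,0,0]],"claw":[1,1,1,1,1]}' | egrep "t:|pos|^force"
python3 -c "
from h import *
p=brd(-16,-77); rel(*p,35,6.55)
a,d=snapshot('side'); W=world('side',d); im0=a
def proj(n,p):
    c,f=K(n); q=(np.array(c['world_to_cam'])@np.r_[p,1])[:3]; s=q[:2]/q[2]; s=s*(1+c['k1']*(s@s)); return (s*f+[c['cx'],c['cy']]).round(1)
for bx in(-101,69):
  for z in(.045,.0535): print(bx,z,proj('side',[*(brd(bx,-64)/1000),z]))
cv2.imwrite('pics/c6.png',cv2.convertScaleAbs(cv2.resize(a[215:365,190:350],(800,600)),alpha=1.5))
"
```

```text
t: 6.45
position: [0.5282, 0.1185, 0.0395]
ee_rot: [[0.994, 0.113, -0.002], [0.113, -0.994, -0.001], [-0.002, 0.001, -1.0]]
force: [0.1, -0.6, -3.0]
t 6.45 pos [528.2 118.5  39.5] deg 6.48 w 25.4 F [ 0.1 -0.6 -3. ]
shift [ 0.2 -2.4  4.5] turn [ 0.001  0.002 -0.001]
-101 0.045 [327.2 285.1]
-101 0.0535 [327.5 281.9]
69 0.045 [252.4 263.8]
69 0.0535 [252.4 260.8]
```

View pics/c6.png

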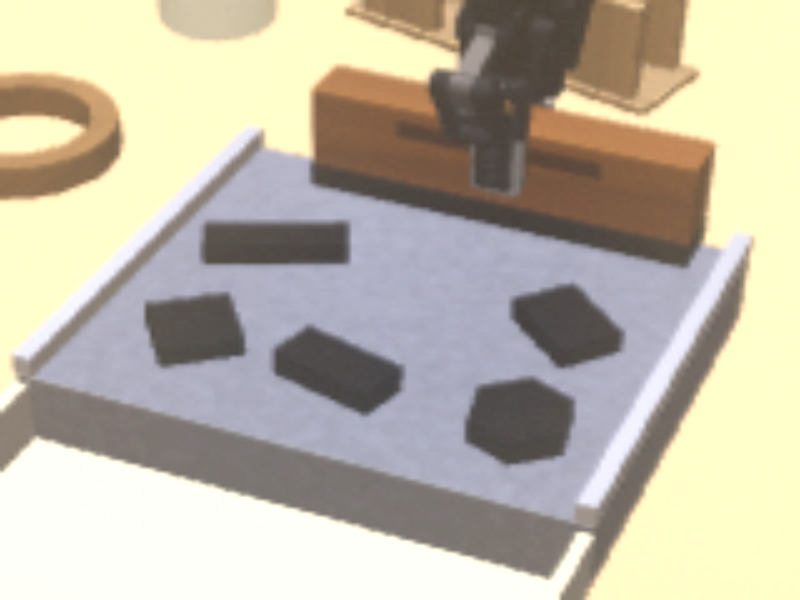

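```bash

python3 -m pendant '{"translation":[[0.005,0,0.002],[0.011,0,0.004],[0.011,-0.008,0.0045],[0.011,-0.018,0.0045],[0.011,-0.030,0.0045]],"dr":[[0,0,0],[0,0,0],[0,0,0],[0,0,0],[0,0,0]],"claw":[1,1,1,1,1]}' | egrep "t:|pos|^force"
for i in 1; do python3 -m pendant '{"translation":[[0,-0.012,0],[0,-0.024,0],[0,-0.036,0],[0,-0.048,0],[0,-0.060,0]],"dr":[[0,0,0],[0,0,0],[0,0,0],[0,0,0],[0,0,0]],"claw":[1,1,1,1,1]}' | egrep "pos|^force"; done
python3 -c "
from h import *
rel(*brd(-5,93),35,6.55)
a,d=snapshot('side')
cv2.imwrite('pics/c7.png',cv2.convertScaleAbs(cv2.resize(a[215:395,150:350],(600,540)),alpha=1.5))
"
```

```text
t: 6.92
position: [0.5361, 0.1517, 0.0366]
ee_rot: [[0.993, 0.114, 0.0], [0.114, -0.993, 0.0], [0.0, -0.0, -1.0]]
force: [-0.5, 0.1, -3.1]
position: [0.529, 0.2117, 0.0365]
force: [-0.2, -0.7, -1.9]
t 7.33 pos [529.  211.7  36.5] deg 6.6 w 25.2 F [-0.2 -0.7 -1.9]
shift [ -0.2 -80.    1.5] turn [-0.     0.     0.001]
```

View pics/c7.png

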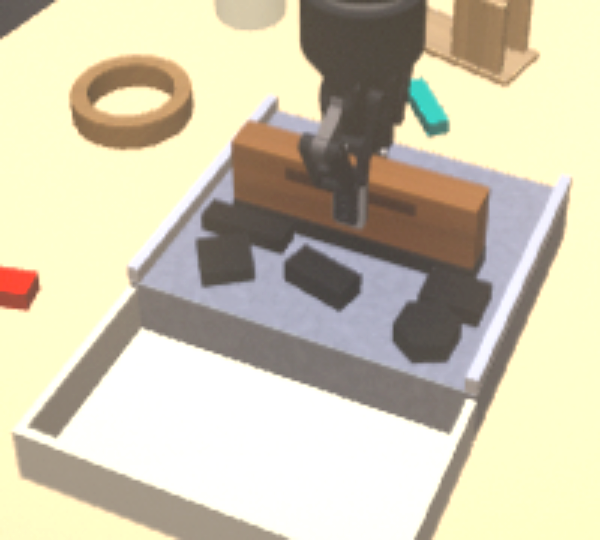

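All five offcuts are ahead of the scraper and none has slipped past it. I keep pushing, and from here I'll check numerically because only one picture view is left.

```bash

python3 -m pendant '{"translation":[[0,-0.010,0],[0,-0.020,0],[0,-0.030,0],[0,-0.040,0],[0,-0.050,0]],"dr":[[0,0,0],[0,0,0],[0,0,0],[0,0,0],[0,0,0]],"claw":[1,1,1,1,1]}' | egrep "pos|^force"
python3 -m pendant '{"translation":[[0,-0.010,0],[0,-0.020,0],[0,-0.030,0],[0,-0.034,0],[0,-0.034,0]],"dr":[[0,0,0],[0,0,0],[0,0,0],[0,0,0],[0,0,0]],"claw":[1,1,1,1,1]}' | egrep "pos|^force"
python3 -m pendant '{"translation":[[0,0.010,-0.003],[0,0.030,-0.030],[0,0.060,-0.060],[0,0.09,-0.08],[0,0.12,-0.08]],"dr":[[0,0,0],[0,0,0],[0,0,0],[0,0,0],[0,0,0]],"claw":[1,1,1,1,1]}' | egrep "pos|^force"
cat > chips.py <<'E'
from h import *
a,d=snapshot('side'); cv2.imwrite('pics/now_side.png',a); W=world('side',d); v,u=np.mgrid[0:420,0:560]
rel(535,199,115,6.55)
B=(W[...,:2]*1000-[535.2,199.3])@np.array([[.9935,-.114],[.114,.9935]]); z=W[...,2]*1000
m=(a.max(-1)<60)&(abs(B[...,0])<112)&(B[...,1]>-105)&(B[...,1]<225)&(z<75)
n,l,st,ce=cv2.connectedComponentsWithStats(m.astype(np.uint8))
for i in range(1,n):
    if st[i,4]>12:
        k=l==i; print(st[i,4],'px',ce[i].round(),'b',np.nanmedian(B[k],0).round(),'range',np.nanpercentile(B[k],3,axis=0).round(),np.nanpercentile(B[k],97,axis=0).round(),'z',np.nanpercentile(z[k],[5,50,95]).round())
E
python3 chips.py
```

```text
position: [0.5234, 0.261, 0.0364]
force: [-0.1, 0.1, -2.9]
position: [0.5193, 0.295, 0.0363]
force: [0.3, -0.4, -2.5]
position: [0.5351, 0.1719, 0.1204]
force: [1.5, -0.4, -2.9]
t 8.68 pos [535.6 164.7 118.9] deg 6.16 w 25.4 F [  3.9 -12.   -3. ]
shift [  3.1 -34.1   3.8] turn [ 0.004 -0.004 -0.007]
529 px [207. 338.] b [ 69. 126.] range [ 38. 114.] [ 93. 165.] z [ 8. 16. 23.]
336 px [244. 344.] b [ -3. 128.] range [-24. 116.] [ 19. 130.] z [ 8. 24. 27.]
334 px [280. 358.] b [-75. 132.] range [-94. 121.] [-56. 136.] z [ 8. 27. 33.]
404 px [263. 377.] b [-63. 174.] range [-79. 155.] [-45. 189.] z [ 9. 18. 20.]
```

All five offcuts are in the tray: four dark clusters, the 529 px one holding strip and square, and nothing dark is left on the board. Next I refine the holder axis with the side camera and work out the set-down.

```bash
python3 - <<'E'
from h import *
W=np.load('pics/Wside0.npy'); im=cv2.imread('pics/side0.png'); z=W[...,2]; v,u=np.mgrid[0:420,0:560]
m=(u>298)&(u<352)&(v>165)&(v<205)&(z>.068)&(z<.08); 
k=m.astype(np.uint8); n,l,st,ce=cv2.connectedComponentsWithStats(k); i=1+st[1:,4].argmax(); m=l==i
for nm,P in(('depth',W[m][:,:2]*1000),('plane',plane('side',np.c_[u[m],v[m]],.074)*1000)):
    r=cv2.minAreaRect(P.astype(np.float32)); print(nm,m.sum(),np.round(r[0],1),np.round(r[1],1),round(r[2],1))
# side wall (+y face) and mouth face
m=(u>295)&(u<352)&(v>165)&(v<215)&(z>.015)&(z<.062); P=W[m]*1000
a=np.radians(-7.6); ex=np.array([np.cos(a),np.sin(a)]); ey=np.array([-ex[1],ex[0]])
q=P[:,:2]-[624.5,-272.2]; X=q@ex; Y=q@ey
s=(X>-45)&(X<45)&(abs(Y)<40); print('wall +y: Y',np.percentile(Y[s],[10,50,90]).round(1), 'slope',np.polyfit(X[s],Y[s],1).round(3))
print(np.histogram(X[abs(Y)<30],bins=range(-70,70,10)))
rel(461,-250.4,110,-7.6)
E
```

```text
depth 481 [ 624.  -268.8] [ 66.  121.2] 82.5
plane 481 [ 622.2 -265.3] [ 67.8 124.3] 81.5
wall +y: Y [24.6 27.3 29.9] slope [ 0.038 26.737]
(array([36, 67, 62, 45, 40, 45, 40, 39, 40, 37, 40, 33, 39]), array([-70, -60, -50, -40, -30, -20, -10,   0,  10,  20,  30,  40,  50,
        60]))
t 8.68 pos [535.6 164.7 118.9] deg 6.16 w 25.4 F [  3.9 -12.   -3. ]
shift [-118.7  404.7   10. ] turn [ 0.003 -0.004  0.24 ]
```

```bash

python3 -m pendant '{"translation":[[-0.008,0.030,0],[-0.018,0.062,0],[-0.028,0.095,0],[-0.038,0.128,0],[-0.048,0.161,0]],"dr":[[0,0,0],[0,0,0],[0,0,0],[0,0,0],[0,0,0]],"claw":[1,1,1,1,1]}' | egrep "pos|^force"
python3 -m pendant '{"translation":[[-0.010,0.033,0],[-0.020,0.066,0],[-0.029,0.099,0],[-0.038,0.130,0],[-0.045,0.155,0]],"dr":[[0,0,0],[0,0,0],[0,0,0],[0,0,0],[0,0,0]],"claw":[1,1,1,1,1]}' | egrep "pos|^force"
python3 -m pendant '{"translation":[[-0.008,0.025,0],[-0.016,0.050,0],[-0.022,0.075,0],[-0.025,0.089,0],[-0.025,0.089,0]],"dr":[[0,0,0.07],[0,0,0.14],[0,0,0.21],[0,0,0.237],[0,0,0.237]],"claw":[1,1,1,1,1]}' | egrep "pos|^force"
python3 -m pendant '{"translation":[[0,0,0],[0,0,0]],"dr":[[0,0,0],[0,0,0]],"claw":[1,1]}' | egrep "pos|^force"
python3 -c "
from h import *
rel(460.9,-251.2,-12.7,-7.4)"
```

```text
position: [0.5033, 0.0065, 0.1165]
force: [1.5, 0.0, -3.4]
position: [0.4757, -0.1537, 0.1165]
force: [0.7, 0.4, -3.7]
position: [0.4612, -0.2451, 0.1164]
force: [0.8, -0.5, -3.5]
position: [0.4625, -0.2406, 0.1163]
force: [0.0, 1.4, -2.4]
t 10.10 pos [ 462.5 -240.6  116.3] deg -6.92 w 25.2 F [ 0.   1.4 -2.4]
shift [ -0.3  10.8 129. ] turn [-0.001  0.     0.008]
```

```bash

python3 -m pendant '{"translation":[[0,0.004,0.030],[0,0.008,0.060],[0,0.011,0.090],[0,0.011,0.110],[0,0.011,0.119]],"dr":[[0,0,0.004],[0,0,0.008],[0,0,0.008],[0,0,0.008],[0,0,0.008]],"claw":[1,1,1,1,1]}' | egrep "pos|^force"
python3 -m pendant '{"translation":[[0,0,0.003],[0,0,0.006],[0,0,0.007]],"dr":[[0,0,0],[0,0,0],[0,0,0]],"claw":[1,1,1]}' | egrep "pos|^force"
python3 -c "
from h import *
rel(460.9,-251.2,-12.7,-7.4)"
```

```text
position: [0.4604, -0.2509, -0.005]
force: [0.1, -0.1, -3.3]
position: [0.4618, -0.2521, -0.0089]
force: [0.7, -0.1, -2.7]
t 10.77 pos [ 461.8 -252.1   -8.9] deg -7.42 w 25.4 F [ 0.7 -0.1 -2.7]
shift [-1.1 -0.8  3.8] turn [ 0.    -0.001 -0.   ]
```

```bash

for k in 1; do python3 -m pendant '{"translation":[[0,0,0.001],[0,0,0.002],[0,0,0.002]],"dr":[[0,0,0],[0,0,0],[0,0,0]],"claw":[1,1,1]}' | egrep "pos|^force"
python3 -m pendant '{"translation":[[0,0,0.001],[0,0,0.001]],"dr":[[0,0,0],[0,0,0]],"claw":[1,1]}' | egrep "pos|^force"
python3 -m pendant '{"translation":[[0,0,0.001],[0,0,0.001]],"dr":[[0,0,0],[0,0,0]],"claw":[1,1]}' | egrep "pos|^force"; done
```

```text
position: [0.4615, -0.2523, -0.0112]
force: [-0.4, 0.5, -2.8]
position: [0.4614, -0.2522, -0.0125]
force: [0.1, 0.6, -3.1]
position: [0.4614, -0.2522, -0.0128]
force: [-3.8, 2.7, 16.9]
```

```bash

python3 -m pendant '{"translation":[[0,0,-0.0005],[0,0,-0.0005],[0,0,-0.0005],[0,0,-0.0005],[0,0,-0.001]],"dr":[[0,0,0],[0,0,0],[0,0,0],[0,0,0],[0,0,0]],"claw":[0.3,0,0,0,0]}' 50 | egrep "pos|^force|wid"
python3 -m pendant '{"translation":[[0,0,0],[0,0,-0.02],[0,0,-0.05],[0,0,-0.08],[0,0,-0.08]],"dr":[[0,0,0],[0,0,0],[0,0,0],[0,0,0],[0,0,0]],"claw":[0,0,0,0,0]}' | egrep "pos|^force|wid"
python3 - <<'E'
from h import *
rel(461.4-.9917*66,-252.2+.1288*66,-12,-7.4)
a,d=snapshot('side'); W=world('side',d); z=W[...,2]; h=cv2.cvtColor(a,cv2.COLOR_BGR2HSV)
m=(z>.057)&(z<.072)&(h[...,1]>115)&(W[...,0]<.58)&(W[...,0]>.35)&(W[...,1]<-.2)&(W[...,1]>-.31)
P=W[m]*1000; r=cv2.minAreaRect(P[:,:2].astype(np.float32)); print(m.sum(),r,np.median(P,0))
E
```

```text
position: [0.4612, -0.2522, -0.0127]
force: [0.2, 0.2, 0.1]
gripper_width: 0.0837
position: [0.4629, -0.2533, 0.0718]
force: [0.3, 0.4, 0.9]
gripper_width: 0.0854
t 12.18 pos [ 462.9 -253.3   71.8] deg -7.47 w 85.4 F [0.3 0.4 0.9]
shift [-68.   -0.9  83.4] turn [ 0.002 -0.005 -0.001]
374 ((464.6849365234375, -248.1785125732422), (27.20187759399414, 171.21214294433594), 83.51673126220703) [ 459.70842302 -244.17786361   63.36230577]
```

```bash

python3 -m pendant '{"translation":[[-0.034,-0.001,0],[-0.067,-0.001,0.010],[-0.067,-0.001,0.040],[-0.067,-0.001,0.070],[-0.067,-0.001,0.083]],"dr":[[0,0,0],[0,0,0],[0,0,0],[0,0,0],[0,0,0]],"claw":[0,0,0,0,0]}' | egrep "pos|^force|wid"
python3 -m pendant '{"translation":[[0,0,0],[0,0,0]],"dr":[[0,0,0],[0,0,0]],"claw":[0,0]}' | egrep "pos|^force|wid"
python3 -c "
from h import *
rel(461.4-.9917*66,-252.2+.1288*66,-12,-7.4)"
```

```text
position: [0.3937, -0.2419, -0.0186]
force: [0.3, -0.6, -0.4]
gripper_width: 0.0856
position: [0.3944, -0.2423, -0.016]
force: [0.4, 0.3, 0.3]
gripper_width: 0.0854
t 12.82 pos [ 394.4 -242.3  -16. ] deg -7.47 w 85.4 F [0.4 0.3 0.3]
shift [ 1.7  1.2 -4. ] turn [-0.001  0.002 -0.001]
```

```bash

python3 -m pendant '{"translation":[[0,0,0],[0,0,0],[0,0,0],[0,0,0],[0,0,0]],"dr":[[0,0,0],[0,0,0],[0,0,0],[0,0,0],[0,0,0]],"claw":[1,1,1,1,1]}' 50 | egrep "pos|^force|wid|finger"
python3 -m pendant '{"translation":[[0,0,0],[0,0,0]],"dr":[[0,0,0],[0,0,0]],"claw":[1,1]}' 50 | egrep "pos|^force|wid|finger"
python3 -m pendant '{"translation":[[0.003,0,-0.0005],[0.008,0,-0.0005],[0.015,0,-0.0005],[0.022,0,-0.0005],[0.030,0,-0.0005]],"dr":[[0,0,0],[0,0,0],[0,0,0],[0,0,0],[0,0,0]],"claw":[1,1,1,1,1]}' 50 | egrep "pos|^force|wid|finger"
python3 -c "
from h import *
rel(510,-272.5+.1298*114.5,-16,-7.4); print(observe()['moment'])"
```

```text
position: [0.3952, -0.2427, -0.0152]
force: [-0.9, 0.3, 16.2]
gripper_width: 0.0254
finger_force: 22.1
position: [0.3952, -0.2427, -0.0151]
force: [0.2, -0.2, 10.0]
gripper_width: 0.0255
finger_force: 48.8
position: [0.4253, -0.2465, -0.0151]
force: [-1.9, -0.0, 1.3]
gripper_width: 0.0255
finger_force: 49.5
t 13.82 pos [ 425.3 -246.5  -15.1] deg -7.46 w 25.5 F [-1.9 -0.   1.3]
shift [85.4  0.1  0.9] turn [-0.     0.    -0.001]
[ 0.07906429  0.33468461 -0.04071073]
```

```bash

python3 -m pendant '{"translation":[[0.006,0,0],[0.012,0,0],[0.018,0,0],[0.024,0,0],[0.030,0,0]],"dr":[[0,0,0],[0,0,0],[0,0,0],[0,0,0],[0,0,0]],"claw":[1,1,1,1,1]}' 50 | egrep "pos|^force|wid"
python3 -m pendant '{"translation":[[0.006,0,0],[0.012,0,0],[0.018,0,0],[0.024,0,0],[0.030,0,0]],"dr":[[0,0,0],[0,0,0],[0,0,0],[0,0,0],[0,0,0]],"claw":[1,1,1,1,1]}' 50 | egrep "pos|^force|wid"
python3 -c "
from h import *
rel(510,-272.5+.1298*114.5,-16,-7.4); print(observe()['moment'])"
```

```text
position: [0.4441, -0.2475, -0.0169]
force: [-57.2, 10.4, 4.1]
gripper_width: 0.0252
position: [0.4736, -0.2514, -0.0175]
force: [-56.0, 9.7, 1.2]
gripper_width: 0.026
t 14.65 pos [ 473.6 -251.4  -17.5] deg -7.62 w 26.0 F [-56.    9.7   1.2]
shift [36.8  1.4 -2.3] turn [-0.006  0.023 -0.004]
[ 1.91634781 11.47244114 -0.42352049]
```

The wrist saw 56 N, so the scraper stopped against something and the grip probably slipped along it. I'll measure where it stands before doing anything else.

```bash
cat > sc.py <<'E'
from h import *
a_=np.radians(-7.4); ex=np.array([np.cos(a_),np.sin(a_)]); ey=np.array([-ex[1],ex[0]])
def run():
    for n in('side','top'):
        a,d=snapshot(n); cv2.imwrite(f'pics/sc_{n}.png',a); W=world(n,d); z=W[...,2]; h=cv2.cvtColor(a,cv2.COLOR_BGR2HSV)
        Q=(W[...,:2]*1000-[624.5,-272.5]); X=Q@ex; Y=Q@ey
        m=(h[...,1]>118)&(h[...,2]>50)&(z>.054)&(z<.073)&(X<-40)&(X>-300)&(abs(Y)<40)
        if m.sum()<20: print(n,m.sum()); continue
        x,y=X[m],Y[m]; f=np.polyfit(x,y,1)
        print(n,m.sum(),'X',np.percentile(x,[1,99]).round(1),'Y',np.percentile(y,[2,50,98]).round(1),'deg rel',np.degrees(f[0]).round(2),'z',np.median(z[m]).round(4))
        for lo in range(-300,-40,20):
            k=(x>lo)&(x<=lo+20)
            if k.sum()>5: print('  ',lo,k.sum(),np.percentile(y[k],[5,50,95]).round(1),(np.median(z[m][k])*1000).round(1))
    o=observe(); q=o['position'][:2]*1000-[624.5,-272.5]; print('tcp X,Y',(q@ex).round(1),(q@ey).round(1))
run()
E
python3 sc.py
```

```text
side 274 X [-214.5  -57.7] Y [-7.3 11.  16.8] deg rel -0.82 z 0.0635
   -220 42 [-2.3 11.9 16.6] 63.4
   -200 54 [-4.6 12.3 16.1] 63.1
   -180 44 [-2.3 11.1 16.1] 64.3
   -120 36 [-3.1 12.3 15.9] 63.3
   -100 39 [-4.4  9.6 15.6] 63.4
   -80 47 [-7.   9.1 15.2] 63.3
   -60 8 [-4.5 10.7 14.6] 63.8
top 60 X [-89.7 -60.5] Y [-4.4  6.5 12.3] deg rel -13.79 z 0.0656
   -100 12 [ 7.  10.4 12.7] 64.5
   -80 48 [-2.9  5.6 11.8] 66.3
tcp X,Y -150.8 1.5
```

```bash
python3 - <<'E'
from h import *
from scipy.ndimage import map_coordinates
im=cv2.imread('pics/top0.png').astype(float)
a=np.radians(-7.4); ex=np.array([np.cos(a),np.sin(a)]); ey=np.array([-ex[1],ex[0]])
def projN(n,P):
    c,f=K(n); q=np.c_[P,np.ones(len(P))]@np.array(c['world_to_cam'])[:3].T; s=q[:,:2]/q[:,2:]; s=s*(1+c['k1']*(s**2).sum(1,keepdims=True)); return s*f+[c['cx'],c['cy']]
Y=np.arange(-50,60,2.)
for zz,xs in((.074,[(-50,-20),(-15,15),(20,50)]),(.004,[(-40,-10),(0,40)]),(.03,[(-64,-61)])):
  for lo,hi in xs:
    acc=0
    X=np.arange(lo,hi,2.)
    for x in X:
        P=(np.array([624.5,-272.5])+x*ex+Y[:,None]*ey)/1000; uv=projN('top',np.c_[P,np.full(len(P),zz)])
        acc=acc+np.stack([map_coordinates(im[...,k],[uv[:,1],uv[:,0]],order=1) for k in(0,2)],-1)
    acc/=len(X); print('z',zz,'X',lo,hi)
    print(' '.join(f'{int(y)}:{int(b)}/{int(r)}' for y,(b,r) in zip(Y,acc)))
E
```

```text
z 0.074 X -50 -20
-50:126/157 -48:126/157 -46:126/157 -44:126/157 -42:126/157 -40:126/157 -38:126/157 -36:126/157 -34:125/157 -32:122/154 -30:115/149 -28:106/142 -26:96/134 -24:88/130 -22:85/127 -20:83/125 -18:82/124 -16:82/123 -14:82/123 -12:81/122 -10:81/122 -8:80/121 -6:79/120 -4:79/119 -2:80/120 0:80/120 2:80/121 4:80/120 6:79/119 8:78/118 10:78/118 12:78/118 14:80/120 16:81/122 18:82/124 20:83/125 22:83/124 24:82/123 26:80/121 28:76/115 30:68/104 32:58/88 34:56/76 36:68/75 38:89/85 40:105/95 42:113/101 44:115/103 46:115/106 48:114/113 50:116/126 52:119/141 54:123/151 56:125/155 58:126/157
z 0.074 X -15 15
-50:126/157 -48:126/157 -46:126/157 -44:126/157 -42:126/157 -40:126/157 -38:126/157 -36:126/157 -34:125/156 -32:121/153 -30:113/148 -28:103/140 -26:93/132 -24:86/127 -22:83/125 -20:81/123 -18:80/121 -16:80/121 -14:80/121 -12:80/121 -10:79/119 -8:78/118 -6:78/117 -4:78/117 -2:78/118 0:79/119 2:79/119 4:78/118 6:78/118 8:79/119 10:80/121 12:81/123 14:82/124 16:82/124 18:82/124 20:82/124 22:82/123 24:81/123 26:80/120 28:75/113 30:67/101 32:57/85 34:57/74 36:72/77 38:92/87 40:107/9
[... 1815 characters left out ...]
2 46:125/156 48:126/157 50:126/157 52:126/157 54:126/157 56:126/157 58:126/157
z 0.03 X -64 -61
-50:126/157 -48:126/157 -46:126/158 -44:126/157 -42:126/157 -40:125/157 -38:126/157 -36:125/156 -34:124/156 -32:123/154 -30:119/149 -28:112/142 -26:105/133 -24:95/122 -22:83/109 -20:73/98 -18:67/92 -16:75/100 -14:89/115 -12:105/133 -10:117/147 -8:122/153 -6:125/156 -4:126/157 -2:126/157 0:126/157 2:126/157 4:125/156 6:125/157 8:126/157 10:126/157 12:126/157 14:126/156 16:124/155 18:122/153 20:117/147 22:109/139 24:99/126 26:86/112 28:75/100 30:70/95 32:74/99 34:88/115 36:104/132 38:116/146 40:123/155 42:126/156 44:126/157 46:126/157 48:126/157 50:126/157 52:126/157 54:126/157 56:126/157 58:126/157
```

The scraper's front is caught at the slot neck, 15 mm in. The holder edges in the picture put the slot centre about 2 mm towards +Y of my axis, with angle −7.8°. I'll draw it back with the present grip, let go, take it again near its rear end, and re-align.

```bash

python3 -m pendant '{"translation":[[-0.005,0,0.001],[-0.012,0,0.001],[-0.020,0,0.001],[-0.025,0,0.001],[-0.025,0,0.001]],"dr":[[0,0,0],[0,0,0],[0,0,0],[0,0,0],[0,0,0]],"claw":[1,1,1,1,1]}' | egrep "pos|^force|wid"
python3 sc.py; python3 -c "
from h import *
rel(500,-250,-15,-7.8)"
```

```text
position: [0.4591, -0.251, -0.016]
force: [-0.6, -0.5, -2.9]
gripper_width: 0.026
side 318 X [-232.   -64.1] Y [-7.7 10.1 16.3] deg rel -0.41 z 0.0648
   -240 40 [-3.7 11.9 16.5] 63.3
   -220 54 [-4.5 10.8 15. ] 64.3
   -200 50 [-3.9 10.5 15.5] 64.7
   -180 11 [-10.6  -2.4  10.4] 65.0
   -140 28 [-1.9 10.4 14.1] 64.1
   -120 43 [-4.3  9.8 13.6] 65.3
   -100 53 [-5.8 10.3 16.2] 65.4
   -80 38 [-6.7  9.1 14.7] 65.7
top 124 X [-104.5  -62.5] Y [-10.1   2.   11.4] deg rel -11.1 z 0.0682
   -120 9 [ 0.1  9.4 11.2] 67.5
   -100 62 [-7.6  3.2 11.4] 67.8
   -80 53 [-9.5  0.  11.1] 68.8
tcp X,Y -165.8 0.1
t 15.27 pos [ 460.1 -251.1  -16. ] deg -7.45 w 25.8 F [-0.1  0.4 -2.9]
shift [39.5 -6.2 -1. ] turn [-0.    -0.001  0.006]
```

```bash

python3 -m pendant '{"translation":[[0,0,0.001],[0,0,0.002],[0,0,0.002]],"dr":[[0,0,0],[0,0,0],[0,0,0]],"claw":[1,1,1]}' | egrep "pos|^force|wid"
python3 -m pendant '{"translation":[[0,0,0],[0,0,0],[0,0,0],[0,0,0],[0,0,0]],"dr":[[0,0,0],[0,0,0],[0,0,0],[0,0,0],[0,0,0]],"claw":[0.4,0,0,0,0]}' | egrep "pos|^force|wid"
python3 -m pendant '{"translation":[[-0.010,0,0],[-0.022,0,0],[-0.034,0,0],[-0.047,0,0],[-0.047,0,0]],"dr":[[0,0,0],[0,0,0],[0,0,0],[0,0,0],[0,0,0]],"claw":[0,0,0,0,0]}' | egrep "pos|^force|wid"
python3 sc.py
```

```text
position: [0.4606, -0.2511, -0.0178]
force: [2.6, 0.2, 6.1]
gripper_width: 0.0259
position: [0.4594, -0.251, -0.0182]
force: [-0.1, 0.0, 0.4]
gripper_width: 0.0833
position: [0.4107, -0.2449, -0.018]
force: [0.4, 0.2, -0.8]
gripper_width: 0.0854
side 302 X [-230.1  -63.1] Y [-6.8 10.1 16.3] deg rel -0.1 z 0.0632
   -240 33 [-5.2 10.9 16. ] 62.9
   -220 9 [-6.4  2.6 15.5] 63.2
   -180 45 [-4.3  9.6 15.9] 63.0
   -160 46 [-4.7 10.8 15.8] 62.9
   -140 44 [-3.7 10.4 15.4] 63.9
   -120 44 [-5.1 10.6 15.1] 63.6
   -100 42 [-5.  10.3 16.1] 63.3
   -80 37 [-5.5  9.8 14.8] 63.7
top 355 X [-171.2  -63. ] Y [-9.7  2.8 12.2] deg rel -2.23 z 0.0652
   -180 23 [ 1.4  8.7 11.9] 64.8
   -160 68 [-9.1  2.9 11.9] 65.1
   -140 69 [-7.6  2.9 11.8] 66.1
   -120 66 [-8.3  2.1 11.4] 65.2
   -100 67 [-7.4  2.2 11.5] 64.9
   -80 62 [-9.8  0.9 12.1] 65.0
tcp X,Y -213.2 -0.0
```

```bash

python3 -m pendant '{"translation":[[0,0,0],[0,0,0],[0,0,0],[0,0,0],[0,0,0]],"dr":[[0,0,0],[0,0,0],[0,0,0],[0,0,0],[0,0,0]],"claw":[1,1,1,1,1]}' 50 | egrep "pos|^force|wid"
python3 -m pendant '{"translation":[[0,0,0],[0,-0.0016,-0.0005],[0,-0.0032,-0.0005],[0,-0.0032,-0.0005]],"dr":[[0,0,0],[0,0,0.004],[0,0,0.007],[0,0,0.007]],"claw":[1,1,1,1]}' 50 | egrep "pos|^force|wid"
python3 -m pendant '{"translation":[[0.002,0,0],[0.005,0,0],[0.009,0,0],[0.013,0,0],[0.013,0,0]],"dr":[[0,0,0],[0,0,0],[0,0,0],[0,0,0],[0,0,0]],"claw":[1,1,1,1,1]}' 50 | egrep "pos|^force|wid"
python3 -c "
from h import *
rel(500,-250,-15,-7.8);print(observe()['moment'])"
```

```text
position: [0.413, -0.2448, -0.0181]
force: [-0.7, 1.9, 19.1]
gripper_width: 0.0256
position: [0.4132, -0.2412, -0.0177]
force: [0.5, 0.6, -2.3]
gripper_width: 0.0256
position: [0.4271, -0.2435, -0.0176]
force: [1.0, -0.3, -3.3]
gripper_width: 0.0258
t 17.62 pos [ 427.1 -243.5  -17.6] deg -7.83 w 25.8 F [ 1.  -0.3 -3.3]
shift [73.1 -3.5 -2.6] turn [ 0.    -0.001 -0.001]
[-0.00765348  0.18894375  0.02134752]
```

```bash

python3 -m pendant '{"translation":[[0.002,0,0.0004],[0.004,0,0.0004],[0.006,0,0.0004],[0.006,0,0.0004]],"dr":[[0,0,0],[0,0,0],[0,0,0],[0,0,0]],"claw":[1,1,1,1]}' 50 | egrep "pos|^force|wid"
python3 -m pendant '{"translation":[[0.003,0,0],[0.006,0,0],[0.008,0,0],[0.008,0,0]],"dr":[[0,0,0],[0,0,0],[0,0,0],[0,0,0]],"claw":[1,1,1,1]}' 50 | egrep "pos|^force|wid"
python3 -c "
from h import *
rel(500,-250,-15,-7.8);print(observe()['moment'])"
```

```text
position: [0.4326, -0.2444, -0.018]
force: [0.9, -1.1, -2.1]
gripper_width: 0.0255
position: [0.4406, -0.2455, -0.018]
force: [0.6, -0.5, -1.8]
gripper_width: 0.0256
t 18.28 pos [ 440.6 -245.5  -18. ] deg -7.85 w 25.6 F [ 0.6 -0.5 -1.8]
shift [59.4 -3.6 -3. ] turn [ 0.    -0.001 -0.001]
[-0.03567172 -0.10164109  0.08150158]
```

```bash

python3 -m pendant '{"translation":[[0.006,0,0.0003],[0.012,0,0.0003],[0.018,0,0.0003],[0.024,0,0.0003],[0.030,0,0.0003]],"dr":[[0,0,0],[0,0,0],[0,0,0],[0,0,0],[0,0,0]],"claw":[1,1,1,1,1]}' 50 | egrep "pos|^force|wid"
python3 -m pendant '{"translation":[[0.006,0,0],[0.012,0,0],[0.018,0,0],[0.024,0,0],[0.030,0,0]],"dr":[[0,0,0],[0,0,0],[0,0,0],[0,0,0],[0,0,0]],"claw":[1,1,1,1,1]}' 50 | egrep "pos|^force|wid"
python3 -m pendant '{"translation":[[0.003,0,0],[0.006,0,0],[0.009,0,0],[0.012,0,0],[0.012,0,0]],"dr":[[0,0,0],[0,0,0],[0,0,0],[0,0,0],[0,0,0]],"claw":[1,1,1,1,1]}' 50 | egrep "pos|^force|wid"
python3 sc.py
```

```text
position: [0.4693, -0.2496, -0.018]
force: [-6.2, 0.5, 8.5]
gripper_width: 0.0256
position: [0.4991, -0.2537, -0.018]
force: [-7.2, 1.2, 8.6]
gripper_width: 0.0252
position: [0.5115, -0.2554, -0.018]
force: [-1.5, -0.0, 6.6]
gripper_width: 0.0251
side 68 X [-132.2  -57.1] Y [-7.2 11.9 18. ] deg rel 0.42 z 0.0631
   -140 26 [-3.1  7.8 16.5] 63.2
   -80 31 [-4.4 13.4 17.9] 63.1
   -60 8 [-7.8  5.  15.1] 62.7
top 0
tcp X,Y -114.3 2.4
```

```bash

python3 -m pendant '{"translation":[[0.002,0,0],[0.004,0,0],[0.006,0,0],[0.008,0,0]],"dr":[[0,0,0],[0,0,0],[0,0,0],[0,0,0]],"claw":[1,1,1,1]}' 50 | egrep "pos|^force|wid"
python3 -m pendant '{"translation":[[0.001,0,0],[0.002,0,0],[0.003,0,0]],"dr":[[0,0,0],[0,0,0],[0,0,0]],"claw":[1,1,1]}' 50 | egrep "pos|^force|wid"
```

```text
position: [0.5187, -0.2564, -0.018]
force: [-6.0, 1.6, 8.6]
gripper_width: 0.0257
position: [0.5216, -0.2569, -0.018]
force: [-6.8, 0.1, 9.2]
gripper_width: 0.0256
```

```bash

python3 -m pendant '{"translation":[[0.001,0,0],[0.002,0,0],[0.003,0,0]],"dr":[[0,0,0],[0,0,0],[0,0,0]],"claw":[1,1,1]}' 50 | egrep "pos|^force|wid"
python3 -m pendant '{"translation":[[0.001,0,0],[0.002,0,0],[0.003,0,0]],"dr":[[0,0,0],[0,0,0],[0,0,0]],"claw":[1,1,1]}' 50 | egrep "pos|^force|wid"
python3 sc.py
```

```text
position: [0.5223, -0.2569, -0.0181]
force: [-24.0, 6.4, 19.1]
gripper_width: 0.0254
position: [0.5222, -0.2568, -0.0182]
force: [-44.7, 10.3, 41.9]
gripper_width: 0.0254
side 43 X [-121.1  -57.2] Y [-4.6 11.2 18.7] deg rel 6.84 z 0.063
   -120 26 [-4.1  9.1 16.5] 63.4
   -80 10 [ 9.3 14.9 18.4] 62.0
top 0
tcp X,Y -103.5 2.3
```

```bash

python3 -m pendant '{"translation":[[-0.002,0,0],[-0.004,0,0],[-0.004,0,0]],"dr":[[0,0,0],[0,0,0],[0,0,0]],"claw":[1,1,1]}' 50 | egrep "pos|^force|wid"
python3 -m pendant '{"translation":[[0,0,0],[0,0,0],[0,0,0],[0,0,0],[0,0,0]],"dr":[[0,0,0],[0,0,0],[0,0,0],[0,0,0],[0,0,0]],"claw":[0.3,0,0,0,0]}' | egrep "pos|^force|wid"
python3 -m pendant '{"translation":[[0,0,-0.010],[0,0,-0.040],[0,0,-0.080],[0,0,-0.120],[0,0,-0.150]],"dr":[[0,0,0],[0,0,0],[0,0,0],[0,0,0],[0,0,0]],"claw":[0,0,0,0,0]}' | egrep "pos|^force|wid"
python3 -m pendant '{"translation":[[-0.03,0.02,0],[-0.06,0.04,0],[-0.09,0.07,0],[-0.1,0.10,0],[-0.1,0.13,0]],"dr":[[0,0,0],[0,0,0],[0,0,0],[0,0,0],[0,0,0]],"claw":[0,0,0,0,0]}' | egrep "t:|pos|^force|wid"
python3 sc.py; python3 chips.py; python3 -c "
from h import *
a=cv2.imread('pics/sc_top.png');b=cv2.imread('pics/now_side.png')
o=np.zeros((600,800,3),np.uint8); o[:300,:400]=cv2.resize(a[180:260,290:397],(400,300)); o[300:,:400]=cv2.resize(a[120:320,90:357],(400,300)); o[:300,400:]=cv2.resize(b[150:220,275:368],(400,300)); o[300:,400:]=cv2.resize(b[230:410,130:370],(400,300))
cv2.imwrite('pics/c8.png',cv2.convertScaleAbs(o,alpha=1.5))"
```

```text
position: [0.5226, -0.257, -0.0181]
force: [-10.7, 1.2, 11.6]
gripper_width: 0.0253
position: [0.5243, -0.257, -0.0184]
force: [-0.6, -0.4, 0.1]
gripper_width: 0.0839
position: [0.5244, -0.2573, 0.1356]
force: [0.8, 0.2, 1.2]
gripper_width: 0.0853
t: 22.32
position: [0.4047, -0.3736, 0.1331]
ee_rot: [[0.99, -0.138, -0.0], [-0.138, -0.99, -0.0], [-0.0, 0.0, -1.0]]
force: [0.7, 0.0, -0.6]
gripper_width: 0.0857
side 136 X [-120.3  -57.2] Y [-5.8 10.6 19.7] deg rel -1.75 z 0.0633
   -120 41 [-1.4 12.6 17.1] 62.9
   -100 42 [-2.1 10.5 19. ] 63.6
   -80 43 [-4.8 10.8 17.5] 63.3
   -60 6 [-7.6  8.9 13.3] 63.3
top 203 X [-119.   -61.4] Y [-7.7  4.1 14.2] deg rel -1.69 z 0.0653
   -120 65 [-4.9  4.1 13.9] 65.9
   -100 69 [-6.2  4.9 14.2] 65.3
   -80 68 [-7.7  3.4 13.8] 65.0
tcp X,Y -204.1 -131.6
t 22.47 pos [ 406.3 -374.   132.3] deg -8.04 w 85.5 F [ 0.4  0.9 -0.1]
shift [  47.2 -585.4   16.8] turn [ 0.001 -0.    -0.255]
662 px [206. 337.] b [ 73. 127.] range [ 38. 113.] [ 94. 165.] z [ 8. 16. 23.]
349 px [244. 344.] b [ -3. 128.] range [-24. 114.] [ 20. 130.] z [ 8. 24. 27.]
348 px [280. 358.] b [-75. 131.] range [-94. 120.] [-55. 135.] z [ 8. 27. 33.]
422 px [263. 377.] b [-63. 174.] range [-79. 154.] [-45. 189.] z [ 9. 18. 20.]
```

View pics/c8.png

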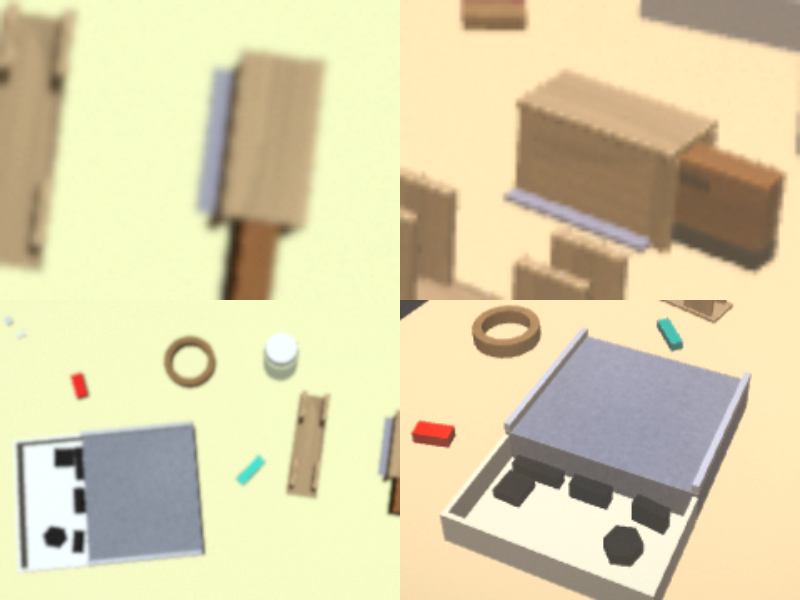

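The board is empty and all five offcuts lie in the tray (lower right view). The scraper sits in the holder with about 60 mm showing (upper right view), and the arm is clear.

```bash
python3 -c "
from h import *
print(job_done())"
```

```text
the job is handed in; nothing more can be done
None
```

The job is handed in at about 22 s: all five offcuts are in the tray, and the scraper is fully home against the stop and released with about 60 mm showing. My first push into the slot caught at its neck (about 57 N), so I drew the scraper back, gripped it again near its end and slid it in.

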